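# Hold the glass cell in the photometer's light path

### The arm

A 7-joint arm with a two-finger parallel gripper is mounted at the origin on the work surface. World frame = base frame: x ahead of the robot, y to its left, z up, the work surface at z = 0. Lengths are in mm, angles in rad, forces in N, time in s.
With the tool pointing down it reaches from about 375 to 925 mm from the base axis. Payload 3.1 kg.
Tool frame: the origin (TCP) lies midway between the tips of the shut fingers; the grasp point (between the pads) lies 19 mm behind it; z points along the fingers, y is the direction in which the jaws open and shut (so a half turn about z gives the same grasp; the last joint's range is limited). The gripper opens to 85 mm and grips with 20 to 120 N. Pads are 22 mm wide; open, the fingers measure 114 mm over their backs; the gripper's body (76 mm by 85 mm) begins 54 mm behind the grasp point. The pads swing forward as they close: fully open they stand 13 mm farther back than shut.
Start: joints at [-1.299, 0.383, 0.044, 1.598, -0.018, 1.161, -0.05], TCP at [234.907, 606.071, 231.269] pointing down, gripper open.
Joint ranges: [-2.61, 2.61], [-0.41, 2.15], [-1.48, 1.57], [0, 2.5], [-1.57, 4.71], [0.05, 1.97], [-2.85, 2.85]. Speed limits (rad/s): [2.79, 2.79, 3.14, 3.14, 3.14, 3.14, 3.14].

### API

Orientations are given as a unit quaternion [x, y, z, w].
In Python, from station import move_pose, move_straight, goto_joints, gripper_to, hold, solve_ik, state, snapshot, MotionError, finish_job gives the robot as it stands. Calls block until the motion is done:
- move_pose(position, orientation): joint-space move of the TCP to a pose.
- move_straight(position, rotation=None, rate=150): straight line of the TCP; rotation=None keeps the orientation; rate is the mean speed in mm/s.
- goto_joints(angles): joint-space move.
- gripper_to(opening, force=None): finger opening in mm; force is the grip in N (None keeps the last); returns when the fingers have stopped.
- hold(seconds).
- solve_ik(position, orientation): joint angles nearest the present ones, or None.
- state(): the state.
- snapshot(name): name is "scene" or "top" or "wrist"; returns a dict with "pixels" (400x640x3 uint8, red, green, blue), "fx", "fy", "cx", "cy" (pixels), "camera_from_world" (4x4, takes a point from world to camera coordinates); the wrist camera has in their place "tool_from_camera" (4x4, takes a point from camera to tool coordinates, whose origin is the TCP and whose axes are the flange's). Camera axes: x right, y down, z forward; pixel columns grow to the right and rows downward; lengths in mm; the calibration is good to about 2 mm. The wrist camera is an equidistant fisheye: a pixel r from the principal point sees the ray r / f radians off the axis. A picture is of the moment at which its call begins: read the wrist's pose just before it. There is no depth.
A pose or a line that the arm cannot do raises MotionError and nothing moves.
- finish_job(): hands the job in, once; it reports no verdict.
The state is a dict: "clock": time; "q": joint angles; "dq": joint speeds; "joint_efforts": joint torques, N m; "tcp_pos": TCP position; "orientation": TCP orientation; "contact_force": force on the tool from outside, world axes, zero at the start; "torque": the same for the moment, N m; "opening": finger opening in mm.
Only numpy, scipy, OpenCV 4.12 (cv2) and the standard library are available. Lean on these libraries where they do the work, as an engineer would, in place of code of your own. Each camera call takes 0.05 s, during which the arm holds its last target. There are 200 camera calls.

### The job

Slide the photometer's shutter fully open, then take the long glass cell out of the rack, gripping it by its two frosted sides only: the robot must never touch its clear end windows. Hold it upright in the light path, about midway between lamp and detector, with the middle of the cell on the line of the light and its windows squarely facing the lamp and the detector, without bumping it against the photometer. Finish while still holding it there in the air, clear of everything, and leave the short cells and the other loose things on the bench alone.

Things in the scene. Friction and masses are not known exactly. Their poses are not given: they have to be found in the camera images.
- photometer: Open photometer fixed to the bench: base plate 100 x 340 x 12 mm, grey lamp box (90 x 115 mm, top at 105 mm) at its +y end, black detector head (56 x 55 mm, top at 113 mm) at its -y end. Origin: on the bench under mid-gap; y axis along the light, towards the lamp; z up. From mid-gap it is 81 mm to the detector, 85 mm to the lamp box, 75 mm to the shutter. The gap is open above and at both sides.
- beam_mid (a point): The middle of the light path: a point in the air halfway between lamp and detector, on the narrow light beam, 85 mm above the bench (73 mm above the base plate). Its axes are those of the photometer (y along the light).
- shutter (a joint): The shutter's travel in m: 0 = light blocked, 0.030 = fully open (end stop). It starts nearly shut. It slides along the photometer's +x axis (roughly away from the robot), with about 1.5 N of friction, and stays where it is left.
- shutter_tab (a point): Grip point of the shutter's black upright tab, 12 x 12 mm in plan, standing above the lamp box's top edge on the side of the gap: it reaches from 107 to 147 mm above the bench; this point is on its middle line, 132 mm above the bench. It moves with the shutter.
- rack: Grey rack block fixed to the bench, 200 x 44 x 20 mm, with a row of three equal slots 47 x 19 mm, 14 mm deep, 62 mm apart along its x axis. Origin: centre of its underside; z up.
- long_cell: Empty stoppered glass cell, 44 mm long (x axis), 16 wide (y), 55 high (z), about 55 g, standing in one of the three slots with its length along the rack, underside 6 mm above the bench (41 mm rise above the rack). The long sides (facing +y and -y, 16 mm apart, 38 mm long) are frosted white; the ends (facing +x and -x) are clear windows. Origin: centre of its underside.
- cell_center (a point): The middle of the long cell, 27.5 mm above its underside; this point belongs on the light's line.
- cell_windows: The long cell's two clear end windows, 3 mm thick, 15 mm wide, 55 mm high, fixed to the cell and forming its outermost 3 mm at each end (x from 19 to 22 mm and from -19 to -22 mm). The robot must not touch them. Origin and axes are those of the cell.
- short_cell_a: A short glass cell, 22 x 16 x 55 mm, loose in another slot of the rack; to be left there. Origin: centre of its underside.
- short_cell_b: The other short glass cell, 22 x 16 x 55 mm, loose in the remaining slot; to be left there. Origin: centre of its underside.
- pot_a: Specimen pot with a red cap, 48 mm across, 66 mm high, nearer the robot; leave alone. Origin: centre of its underside.
- pot_b: Specimen pot like the first, at the far side of the bench; leave alone. Origin: centre of its underside.
- beaker: Clear plastic beaker, 60 mm across, 75 mm high; leave alone. Origin: centre of its underside.

How it is judged (in metres and radians):
On the way, in this order (a step that is already met when the one before it is completed fails the run):
1. the shutter is slid open, while the long cell is still in the rack (value of joint shutter above 0.025 m and height (world z) of long_cell below 0.015 m), for 0.2 s.
2. the long cell is lifted out of the rack between the fingers (height (world z) of long_cell above 0.035 m and contact force between the fingers and long_cell above 1 N), for 0.2 s.
At the end, for the whole second after the job is handed in: Shutter at least 25 of 30 mm open; the robot still holds the long cell still, upright within 7 deg, long axis within 8 deg of the light; its middle within 5 mm sideways, 12 mm in height, 40 mm along; nothing touches its windows, it touches no part of the photometer; short cells stand in the rack (value of joint shutter above 0.025 m and x of cell_center in the frame of photometer between -0.005 and 0.005 m and y of cell_center in the frame of photometer between -0.04 and 0.04 m and z of cell_center in the frame of photometer between 0.073 and 0.097 m and angle between the x axis of long_cell and the y axis of photometer, either way round below 0.14 rad and angle between long_cell's own z axis and vertical below 0.12 rad and linear speed of long_cell below 0.02 m/s and contact force between the fingers and long_cell above 1 N and contact force between cell_windows and anything else below 0.3 N and contact force between long_cell and photometer below 0.3 N and angle between each of short_cell_a, short_cell_b's own z axis and vertical below 0.3 rad); the arm keeps its last pose, push and grip.
It fails at once if the robot touches a clear window of the long cell (contact force between any of the fingers, the arm and cell_windows above 0.5 N).
It fails at once if the long cell is bumped against the photometer (contact force between long_cell and photometer above 2 N).
It fails at once if a short cell is taken out of its slot or knocked over (distance of any of short_cell_a, short_cell_b from where it was at the start of the episode above 0.022 m).
It fails at once if another thing on the bench is shifted (distance of any of pot_a, pot_b, beaker from where it was at the start of the episode above 0.03 m).
It also fails if it takes over 51 s, if anything falls off the work surface, if the arm or the gripper's body presses on something with over 40 N, if the wrist force passes 120 N, or if a joint passes its speed limit or range.

## Working session

There is one attempt and no reset: what is moved stays moved. The work goes in short steps, each a Python script; the robot and the scene stay as the last script left them, time stands still between calls to the robot, and variables do not carry over. Pictures are saved under pics/ and viewed, about 8 in all and at most 12, crops included, and the job is handed in when it is done.

```bash
mkdir -p pics; ls; cat > h.py <<'E'
import numpy as np, cv2
from station import *
def ray(s,u,v):
    T=np.linalg.inv(np.array(s["camera_from_world"])); d=T[:3,:3]@np.array([(u-s["cx"])/s["fx"],(v-s["cy"])/s["fy"],1]); return T[:3,3],d
def onz(s,u,v,z):
    o,d=ray(s,u,v); return o+d*(z-o[2])/d[2]
def proj(s,p):
    c=np.array(s["camera_from_world"])@np.r_[p,1]; return np.array([s["fx"]*c[0]/c[2]+s["cx"],s["fy"]*c[1]/c[2]+s["cy"]])
def save(s,n): cv2.imwrite(f"pics/{n}.png",np.ascontiguousarray(np.array(s["pixels"])[...,::-1]))
E
python3 - <<'E'
from h import *
import pickle
for n in("top","scene"):
    s=snapshot(n); save(s,n+"0"); pickle.dump(s,open(n+"0.pkl","wb"))
    T=np.linalg.inv(np.array(s["camera_from_world"])); print(n,s["fx"],s["cx"],s["cy"],T.round(3).tolist())
print(state())
E
```

```text
pics
top 443.3437416435997 320.8270980601416 200.33069377919284 [[0.006, -0.987, 0.163, 390.898], [-1.0, -0.009, -0.02, -77.739], [0.021, -0.163, -0.986, 1255.948], [0.0, 0.0, 0.0, 1.0]]
scene 365.5313976660168 317.0293974181885 197.75445320398265 [[0.703, 0.426, -0.57, 1010.637], [0.711, -0.441, 0.548, -509.078], [-0.018, -0.79, -0.613, 576.373], [0.0, 0.0, 0.0, 1.0]]
{'clock': 0.1, 'q': array([-1.29878387,  0.38382289,  0.04382037,  1.59946541, -0.01791593,
        1.16121359, -0.04990117]), 'dq': array([ 0.00057449, -0.00211827, -0.00106163, -0.00320283,  0.00078502,
       -0.00031837, -0.00115454]), 'joint_efforts': array([ 2.97275699e-03, -4.34731293e+01,  1.02943797e+00, -2.50457257e+01,
        1.08903789e-02,  5.48944940e-03,  1.09392576e-05]), 'tcp_pos': array([234.60443891, 605.23200283, 229.94507115]), 'orientation': array([ 1.83811646e-01,  9.82960678e-01, -1.24633441e-03, -1.74831817e-04]), 'contact_force': array([0.01439978, 0.70708976, 0.07108479]), 'torque': array([0.03349743, 0.0074375 , 0.01717738]), 'opening': 85.54213218296533}
```

View pics/top0.png

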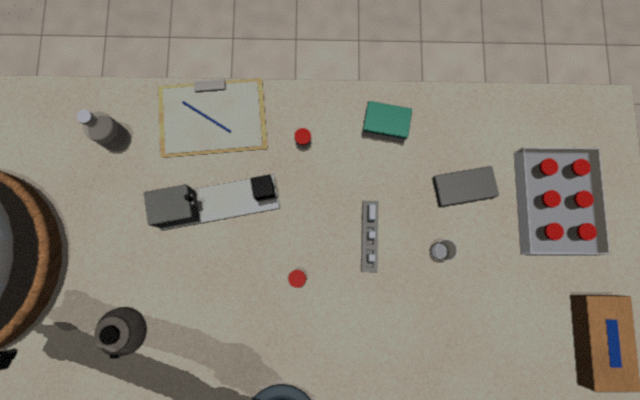

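View pics/scene0.png

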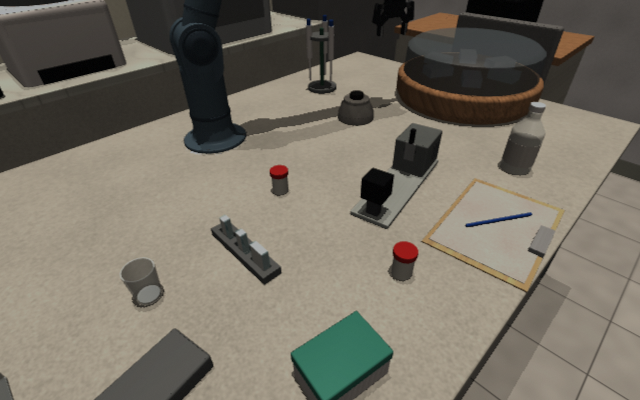

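The top view shows the photometer at (145–278, 177–227), with lamp left, detector right at (263,187) and the tab near (192,200). The rack is at (362–378, 201–272), with the long cell in the far slot (371,212). The pots are at (303,137) and (297,279), the beaker at (441,250). Next I'll zoom in on the photometer and rack for exact corners.

```bash
python3 - <<'E'
from h import *
import pickle
s=pickle.load(open("top0.pkl","rb")); I=np.ascontiguousarray(np.array(s["pixels"])[...,::-1])
a=cv2.resize(I[168:234,138:288],None,fx=5.3,fy=5.3,interpolation=cv2.INTER_CUBIC)[:,:795]
b=cv2.resize(np.rot90(I[196:278,355:386]),None,fx=7,fy=7,interpolation=cv2.INTER_CUBIC)
c=np.zeros((600,800,3),np.uint8); c[:a.shape[0],:a.shape[1]]=a[:600]; c[355:355+b.shape[0],:b.shape[1]]=b
print(a.shape,b.shape)
cv2.imwrite("pics/crop1.png",c)
hsv=cv2.cvtColor(I,cv2.COLOR_BGR2HSV)
# cyan-ish plate mask, rack mask
g=hsv
for p in [(235,200),(211,205),(371,212),(371,225),(365,250),(300,200)]: print(p,I[p[1],p[0]],g[p[1],p[0]])
E
```

```text
(350, 795, 3) (217, 574, 3)
(235, 200) [154 160 159] [ 35  10 160]
(211, 205) [151 157 157] [ 30  10 157]
(371, 212) [166 159 159] [120  11 166]
(371, 225) [110 115 116] [ 25  13 116]
(365, 250) [109 115 115] [ 30  13 115]
(300, 200) [139 152 157] [ 22  29 157]
```

View pics/crop1.png

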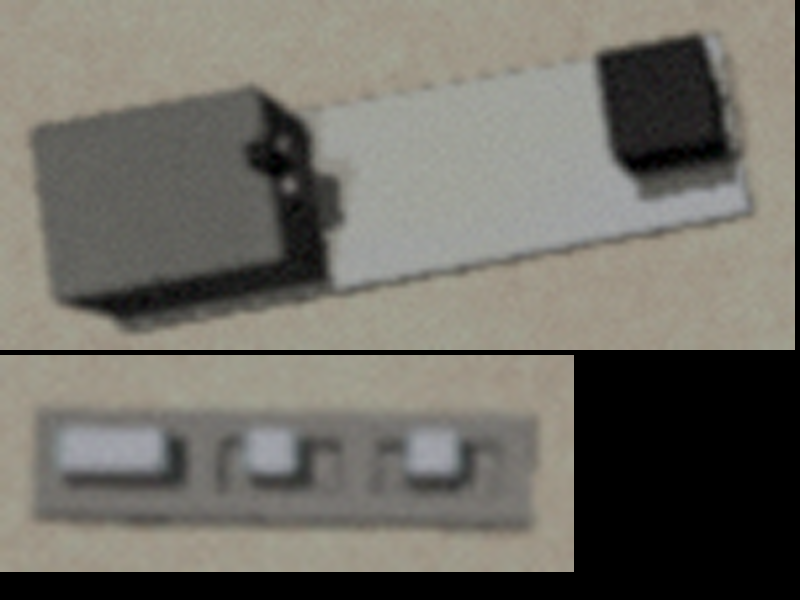

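The zoom shows the plate's near edge from (340,292) to (750,213), its far edge from (310,110) to (718,35), lamp top corners (32,128), (252,88), (282,262), (58,300), and detector top corners (597,53), (700,35), (726,150), (620,162). The tab is at (262,157). The rack corners are (35,412), (537,418), (530,526), (35,518), and the long cell top spans x 57–165, y 428–474.

```bash
cat > m.py <<'E'
from h import *
import pickle
s=pickle.load(open("top0.pkl","rb"))
A=lambda U,V,z: onz(s,(U+.5)/5.3-.5+138,(V+.5)/5.3-.5+168,z)[:2]
def B(U,V,z):
    j=(U+.5)/7-.5; i=(V-355+.5)/7-.5
    return onz(s,355+30-i,196+j,z)[:2]
def ang(a,b): d=b-a; return np.degrees(np.arctan2(d[1],d[0]))
n1,n2=A(340,292,12),A(750,213,12); f1,f2=A(310,110,12),A(718,35,12)
print("plate",n1,n2,f1,f2,"dir",ang(n2,n1),ang(f2,f1),"w",np.linalg.norm(n2-f2))
L=[A(*p,105) for p in[(32,128),(252,88),(282,262),(58,300)]]; D=[A(*p,113) for p in[(597,53),(700,35),(726,150),(620,162)]]
for Q in(L,D): print(np.round(Q,1).tolist(),"c",np.mean(Q,0),"sides",[round(float(np.linalg.norm(Q[i]-Q[i-1])),1) for i in range(4)])
lc,dc=np.mean(L,0),np.mean(D,0); print("axis",ang(dc,lc),np.linalg.norm(lc-dc))
R=[B(*p,20) for p in[(35,412),(537,418),(530,526),(35,518)]]; print("rack",np.round(R,1).tolist(),np.mean(R,0),[round(float(np.linalg.norm(R[i]-R[i-1])),1) for i in range(4)],ang(R[1],R[0]),ang(R[2],R[3]))
C=[B(*p,61) for p in[(57,428),(165,428),(165,474),(57,474)]]; print("cell",np.round(C,1).tolist(),np.mean(C,0),[round(float(np.linalg.norm(C[i]-C[i-1])),1) for i in range(4)])
for p in[(272,451),(435,452)]: print("short",B(*p,61))
print("tab",A(262,153,147),A(262,157,132))
E
python3 m.py
```

```text
plate [530.145188   231.41102063] [574.30205653  15.6719272 ] [628.0268608  252.23340757] [671.42634094  34.9897208 ] dir 101.56737464505183 101.29744050491949 w 99.02678309831764
[[599.9, 363.6], [621.1, 256.8], [534.3, 237.3], [514.7, 345.1]] c [567.51491603 300.69543981] sides [87.2, 109.0, 89.0, 109.5]
[[638.9, 85.5], [648.6, 34.8], [590.7, 20.6], [584.2, 72.5]] c [615.58762117  53.31340537] sides [56.2, 51.6, 59.6, 52.3]
axis 100.99698905840138 252.00963462318163
rack [[596.2, -262.2], [395.6, -256.8], [398.1, -214.2], [595.8, -219.2]] [ 496.4194611  -238.08923629] [43.0, 200.7, 42.7, 197.8] -1.544395467463048 -1.4617072127042547
cell [[580.6, -249.7], [538.1, -249.1], [538.0, -231.2], [580.5, -231.7]] [ 559.29807172 -240.39044733] [18.0, 42.5, 17.9, 42.5]
short [ 496.43704538 -239.56688311]
short [ 433.93152517 -238.36533764]
tab [581.23695071 238.07638399] [581.85371126 242.24121263]
```

Sizes agree with the spec: plate width 99 of 100, rack 199×43, cell 42.5×18, lamp–detector centre distance 252 of about 251. That puts the photometer at about (595, 161) with its x axis at 11.2°. The rack x axis is at −1.5° and the cell at (559, −240). I'll move above the tab and check from near.

```bash
cat >> h.py <<'E'
from scipy.spatial.transform import Rotation as Rn
def Q(deg):  # tool pointing down, tool x along heading deg
    t=np.radians(deg); x=np.array([np.cos(t),np.sin(t),0]); z=np.array([0,0,-1.]); return Rn.from_matrix(np.c_[x,np.cross(z,x),z]).as_quat()
PO=np.array([595.1,161.,0]); PY=11.2
def P(x,y,z):
    t=np.radians(PY); return PO+np.array([x*np.cos(t)-y*np.sin(t),x*np.sin(t)+y*np.cos(t),z])
def wrist(n):
    st=state(); s=snapshot("wrist"); save(s,n); return st,s
def wonz(st,s,u,v,z):
    d=np.array([u-s["cx"],v-s["cy"]]); r=np.hypot(*d); th=r/s["fx"]; c=np.r_[d/max(r,1e-9)*np.sin(th),np.cos(th)]
    T=np.array(s["tool_from_camera"]); R=Rn.from_quat(st["orientation"]).as_matrix()
    o=R@T[:3,3]+st["tcp_pos"]; w=R@T[:3,:3]@c; return o+w*(z-o[2])/w[2]
E
python3 - <<'E'
from h import *
import pickle
for nm,p,ths in[("tab",[581.5,240,250],(101.2,-78.8)),("cell",[559,-240,250],(-1.5,178.5)),("hold",P(0,0,79),(101.2,-78.8))]:
    for t in ths:
        q=solve_ik(list(map(float,p)),Q(t).tolist()); print(nm,t,None if q is None else np.round(q,2))
th=101.2
q=[solve_ik([581.5,240,250],Q(t).tolist()) for t in(101.2,-78.8)]
now=state()["q"]; k=min((i for i in(0,1) if q[i] is not None),key=lambda i:abs(q[i][6]))
move_pose([581.5,240,250],Q((101.2,-78.8)[k]).tolist())
st,s=wrist("w1"); pickle.dump((st,s),open("w1.pkl","wb")); print(k,st["clock"],st["tcp_pos"],s["fx"],s["cx"],s["cy"],np.round(s["tool_from_camera"],3).tolist())
E
```

```text
tab 101.2 [-0.83  0.35  0.47  1.65 -0.17  1.18 -0.13]
tab -78.8 [ 0.41  0.65 -1.24  1.59  0.63  1.36  2.43]
cell -1.5 [-0.47  0.46  1.06  1.72 -0.42  1.22 -0.9 ]
cell 178.5 [-0.38  0.4   0.91  1.71 -0.33  1.19  2.16]
hold 101.2 [-0.76  0.55  0.54  1.81 -0.36  0.88  0.15]
hold -78.8 [ 0.54  0.92 -1.25  1.75  0.94  1.21  2.36]
0 1.9333 [580.31220275 242.94055839 249.64787229] 309.70691628693146 320.7401466205111 200.21394699243564 [[-0.001, -0.962, -0.273, 69.097], [1.0, -0.001, 0.001, -0.906], [-0.001, -0.273, 0.962, -142.772], [0.0, 0.0, 0.0, 1.0]]
```

View pics/w1.png

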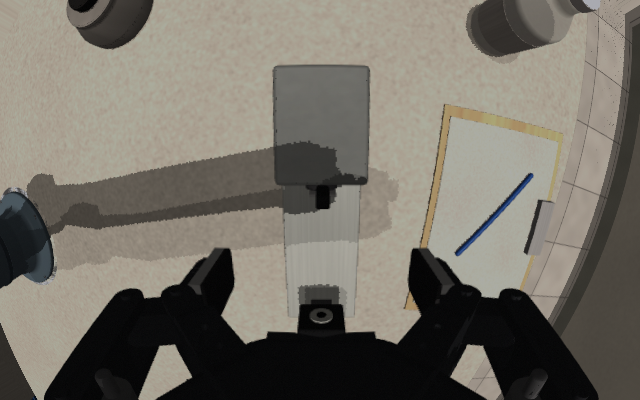

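The wrist view shows the lamp top at (275–369, 66–185), the tab at (316–329, 186–208), and the plate edges at x ≈ 286 and 358, running parallel to the tool.

```bash
python3 - <<'E'
from h import *
hold(0.3)
st,s=wrist("w2"); print(st["tcp_pos"],st["clock"],Rn.from_quat(st["orientation"]).as_matrix()[:,0])
g=np.array(s["pixels"]).astype(int).sum(2)
m=(g<75).astype(np.uint8); m[:, :270]=0; m[:,375:]=0; m[225:]=0; m[:150]=0
n,l,b,c=cv2.connectedComponentsWithStats(m); print(b[1:][b[1:,4]>10])
inv=lambda p:(np.array([[np.cos(np.radians(PY)),np.sin(np.radians(PY))],[-np.sin(np.radians(PY)),np.cos(np.radians(PY))]])@(p-PO)[:2]).round(1)
for p in[(275,66),(369,67),(368,185),(275,184)]: w=wonz(st,s,*p,105); print("lamp",w.round(1),inv(w))
for p in[(322,190),(322,196),(322,202),(322,208)]: w=wonz(st,s,*p,147); print("tab",p,w.round(1),inv(w))
I=np.array(s["pixels"])[...,::-1]
cv2.imwrite("pics/w2c.png",cv2.resize(np.ascontiguousarray(I[55:215,262:382]),None,fx=3.7,fy=3.7,interpolation=cv2.INTER_CUBIC))
E
```

```text
[581.34002224 240.42521453 249.97256804] 2.2833 [-1.94960464e-01  9.80811102e-01  2.30839059e-05]
[[315 182  21  24 332]]
lamp [517.  345.5 105. ] [-40.8 196.1]
lamp [601.8 361.4 105. ] [ 45.5 195.3]
lamp [624.6 251.8 105. ] [46.6 83.3]
lamp [536.9 235.4 105. ] [-42.7  84.3]
tab (322, 190) [580.  248.4 147. ] [ 2.2 88.7]
tab (322, 196) [581.  243.4 147. ] [ 2.2 83.6]
tab (322, 202) [582.  238.4 147. ] [ 2.2 78.5]
tab (322, 208) [583.1 233.3 147. ] [ 2.2 73.3]
```

View pics/w2c.png

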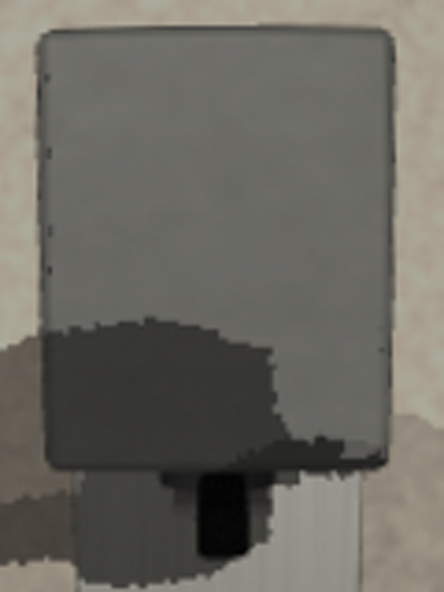

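The close crop puts the tab centre at about photometer (2, 81), with lamp-box yaw matching. I'll refine the photometer pose from this view, then grip the tab and slide it.

```bash
python3 - <<'E'
from h import *
st=state(); hold(0.05)
s=snapshot("wrist")
C=[wonz(st,s,262+U/3.7,55+V/3.7,105)[:2] for U,V in[(48,468),(388,468),(42,30),(395,30)]]
f=(C[0]+C[1])/2; b=(C[2]+C[3])/2
print(np.round(C,1).tolist()); d=b-f; u=d/np.linalg.norm(d); print("yaw y",np.degrees(np.arctan2(*d[::-1])),"len",np.linalg.norm(d),"w",np.linalg.norm(C[0]-C[1]),np.linalg.norm(C[2]-C[3]),"origin",(f+b)/2-142.5*u, "front-based",f-85*u)
gripper_to(50,20)
move_straight(P(2.2,81,180).tolist(),rate=200)
move_straight(P(2.2,81,115).tolist(),rate=80)
print(state()["contact_force"])
gripper_to(0,20); hold(.2); st=state(); print(st["opening"],st["tcp_pos"],st["contact_force"],st["clock"])
E
```

```text
[[536.5, 237.7], [622.8, 254.7], [515.0, 347.9], [601.0, 364.9]]
yaw y 101.13168437153473 len 112.28955242103066 w 87.99112728687739 87.6521831594649 origin [596.35120889 161.46942148] front-based [596.08956316 162.79914816]
[ 0.54964778 -0.14756384  0.28842942]
11.184701026629208 [581.91812    241.07507489 115.59932057] [-0.86930847  0.22038222  3.31747031] 4.9583
```

The tab is gripped: opening 11.2 mm against 12 mm. Now I'll drag along +x until the end stop shows in the force.

```bash
python3 - <<'E'
from h import *
ux=np.array([np.cos(np.radians(PY)),np.sin(np.radians(PY))])
s0=state()["tcp_pos"]; 
for d in (12,20,24,26,28,29,30,31,32):
    p=P(2.2+d,81,115); move_straight(p.tolist(),rate=60); hold(.1); st=state()
    f=ux@st["contact_force"][:2]; print(d,round(float(ux@(st["tcp_pos"]-s0)[:2]),1),round(float(f),1),round(st["opening"],1))
    if f<-9: break
print(st["clock"])
E
```

```text
12 12.6 1.5 11.6
20 20.3 1.1 12.2
24 23.8 0.7 11.5
26 25.4 -0.2 11.5
28 27.4 -0.6 11.6
29 28.3 -0.0 11.9
30 29.0 -0.9 11.8
31 29.0 -3.3 11.8
32 29.0 -6.5 11.9
8.2417
```

The end stop is reached after 29 mm of travel. I'll release, lift, go above the rack and look from near.

```bash
python3 - <<'E'
from h import *
import pickle
move_straight(P(31.5,81,115).tolist(),rate=60)
gripper_to(40,20)
move_straight(P(31.5,81,260).tolist(),rate=250)
move_pose([559.3,-240.4,250],Q(-1.5).tolist())
move_straight([559.3,-240.4,170],rate=200); hold(.3)
st,s=wrist("w3"); pickle.dump((st,s),open("w3.pkl","wb")); print(st["tcp_pos"],st["clock"],st["contact_force"])
I=np.array(s["pixels"])[...,::-1]
cv2.imwrite("pics/w3c.png",cv2.resize(np.ascontiguousarray(I[80:340,220:420]),None,fx=2.3,fy=2.3,interpolation=cv2.INTER_CUBIC))
E
```

```text
[ 560.14620953 -240.85064763  171.39706027] 12.2417 [ 0.03570442 -0.0443208   0.4089773 ]
```

View pics/w3c.png

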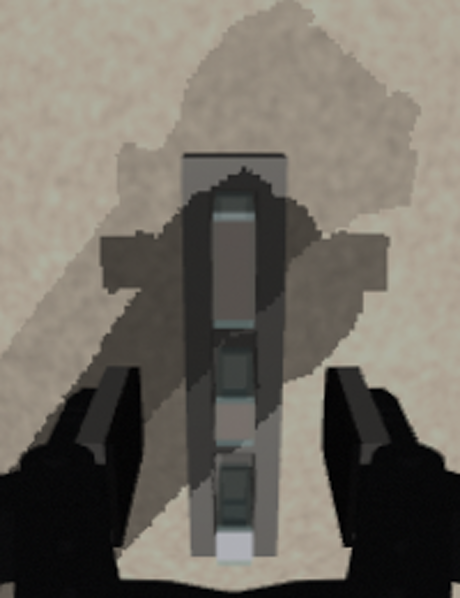

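The close view shows the long cell's top face at crop x 213–256, y 214–328, the rack edges at 183–286 (top), and the jaws straddling symmetrically. I'll compute positions and cross-check.

```bash
python3 - <<'E'
from h import *
import pickle
st,s=pickle.load(open("w3.pkl","rb"))
W=lambda U,V,z: wonz(st,s,220+U/2.3,80+V/2.3,z)[:2].round(1)
C=[W(*p,61) for p in[(213,214),(256,214),(256,328),(214,328)]]; print("cell",np.round(C,1).tolist(),np.mean(C,0))
R=[W(*p,20) for p in[(182,155),(287,155),(277,555),(192,555)]]; print("rack",np.round(R,1).tolist(),np.mean(R,0))
for p in[(234,422),(234,547)]: print(W(*p,61))
print("tool heading",np.degrees(np.arctan2(*Rn.from_quat(st["orientation"]).as_matrix()[:2,0][::-1])))
E
```

```text
cell [[580.8, -234.9], [580.4, -250.4], [536.7, -249.6], [537.1, -233.8]] [ 558.75  -242.175]
rack [[598.4, -221.5], [597.3, -265.0], [396.8, -259.9], [398.0, -216.4]] [ 497.625 -240.7  ]
[ 497.  -240.3]
[ 434.3 -238.7]
tool heading -1.498297779233581
```

Both views agree within about 2 mm, and rack + 62 mm predicts (559.6, −242.3). I'll use (559.2, −242), grip at tip height 27 mm, and lift.

```bash
python3 - <<'E'
from h import *
move_straight([559.2,-242,100],rate=200)
move_straight([559.2,-242,27],rate=80); hold(.2)
st=state(); print(st["tcp_pos"],st["contact_force"])
gripper_to(0,30); hold(.2); st=state(); print(st["opening"],st["tcp_pos"],st["contact_force"])
z0=st["tcp_pos"][2]
move_straight([559.2,-242,60],rate=50)
print(state()["opening"],state()["contact_force"])
move_straight([559.2,-242,230],rate=200); hold(.2)
st,s=wrist("w4"); print(st["opening"],st["tcp_pos"],z0,st["clock"])
sc=snapshot("scene"); save(sc,"s4")
I=np.array(s["pixels"])[...,::-1][100:400,200:440]; J=np.array(sc["pixels"])[...,::-1]
a=cv2.resize(np.ascontiguousarray(I),None,fx=2,fy=2); b=cv2.resize(np.ascontiguousarray(J[90:330,190:350]),(320,480)); print(a.shape)
c=np.zeros((600,800,3),np.uint8); c[:600,:480]=a; c[:480,480:]=b; cv2.imwrite("pics/c4.png",c)
E
```

```text
[ 559.68478456 -242.14485938   27.61891267] [-0.00514621 -0.352076    0.59851054]
15.55914718531446 [ 559.38885548 -241.9912668    27.28644695] [0.32891731 1.06327505 2.79480037]
15.749424746879292 [ 0.79125099 -0.47315819 -0.68219097]
15.59237469889252 [ 558.37207678 -241.5548109   228.48085955] 27.286446945486396 16.5833
(600, 480, 3)
```

View pics/c4.png

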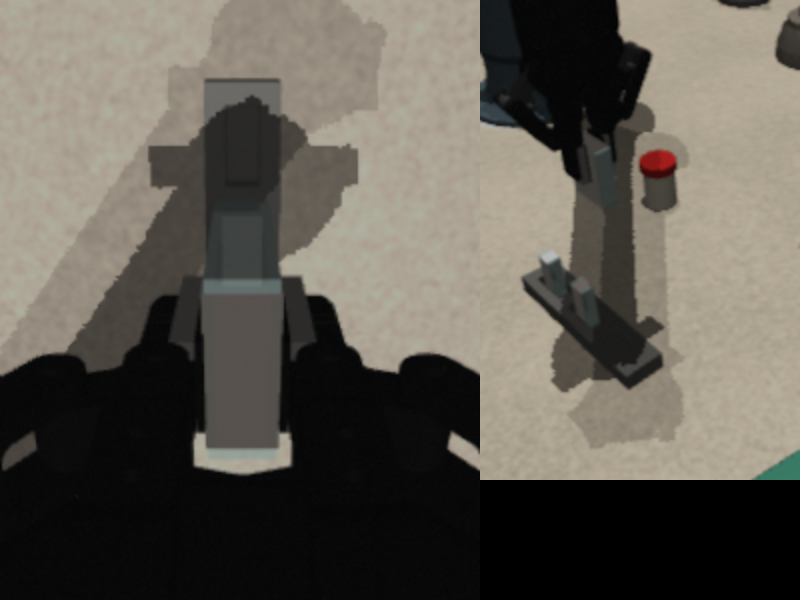

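The cell is held squarely between the jaws by its frosted sides, pads well clear of the window strips at crop y 280–295 and 447–460. Both short cells still stand in the rack. Next I carry it above the gap and check alignment there.

```bash
python3 - <<'E'
from h import *
import pickle
move_pose([596,161.5,220],Q(101.15).tolist()); hold(.4)
st,s=wrist("w5"); pickle.dump((st,s),open("w5.pkl","wb")); print(st["tcp_pos"],st["opening"],st["clock"])
I=np.array(s["pixels"])[...,::-1]
cv2.imwrite("pics/c5.png",cv2.resize(np.ascontiguousarray(I[60:360,220:420]),None,fx=2,fy=2,interpolation=cv2.INTER_CUBIC))
E
```

```text
[596.11052478 161.01213559 220.01673966] 15.440314449219358 18.5833
```

View pics/c5.png

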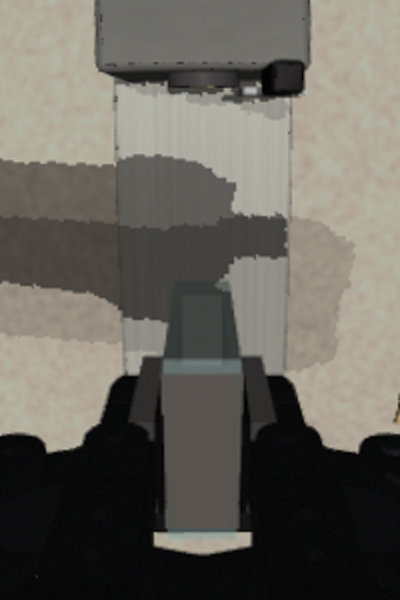

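The shutter tab is now at the far side (283,77), so the shutter is open. Lamp front corners are at (97,70) and (309,65), plate edges at 117/291 (v=85) and 125/286 (v=370), the lens at 168–240, and the cell top at 163–241.

```bash
python3 - <<'E'
from h import *
import pickle
st,s=pickle.load(open("w5.pkl","rb")); R=Rn.from_quat(st["orientation"]).as_matrix()
W=lambda U,V,z: (R.T@(wonz(st,s,220+U/2,60+V/2,z)-st["tcp_pos"]))[:2].round(1)
for n,a,b,z in[("lampfront",(97,70),(309,65),105),("plate far",(117,90),(290.5,90),12),("plate near",(124.5,365),(286,365),12),("cell+",(163,367),(241,367),254),("cell-",(165,535),(239,535),254)]:
    A,B=W(*a,z),W(*b,z); print(n,A,B,"mid",(A+B)/2,"w",B[1]-A[1])
print(W(168,75,85),W(240,75,85))
E
```

```text
lampfront [ 86.3 -43.8] [88.4 43.7] mid [ 8.735e+01 -5.000e-02] w 87.5
plate far [ 80.7 -48. ] [80.7 49.4] mid [80.7  0.7] w 97.4
plate near [-84.8 -48.4] [-85.   51.7] mid [-84.9    1.65] w 100.1
cell+ [21.  -8.2] [21.   6.7] mid [21.   -0.75] w 14.899999999999999
cell- [-20.3  -8.9] [-20.3   7.4] mid [-20.3   -0.75] w 16.3
[ 84.6 -15.4] [84.6 16.3]
```

Relative to the held cell, the photometer's midline is about +1 mm sideways. I'll add 0.7 mm, descend and check.

```bash
python3 - <<'E'
from h import *
move_straight([596.6,162.5,140],Q(101.15).tolist(),rate=120)
move_straight([596.6,162.5,78.8],rate=60); hold(.6)
st,s=wrist("w6"); print(st["tcp_pos"],st["opening"],st["contact_force"],st["clock"],np.abs(st["dq"]).max())
sc=snapshot("scene"); save(sc,"s6"); J=np.array(sc["pixels"])[...,::-1]; I=np.array(s["pixels"])[...,::-1]
c=np.zeros((600,800,3),np.uint8); c[:600,:400]=cv2.resize(np.ascontiguousarray(I[60:360,220:420]),(400,600)); c[:520,400:]=cv2.resize(np.ascontiguousarray(J[100:230,340:440]),(400,520),interpolation=cv2.INTER_CUBIC)
cv2.imwrite("pics/c6.png",c)
E
```

```text
[596.54367005 162.48627935  78.76537025] 15.405452090968623 [-0.4083715  -0.10102105 -0.12031465] 21.2167 0.0017712387666644906
```

View pics/c6.png

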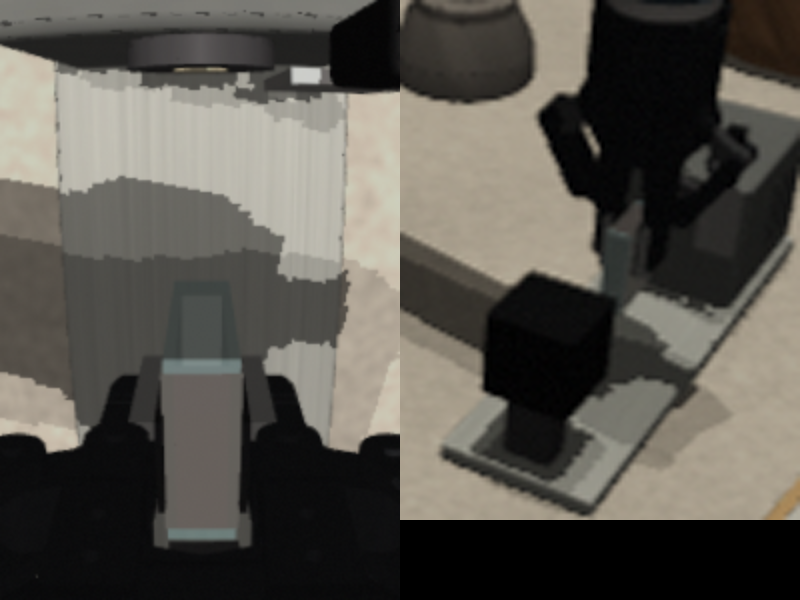

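In the gap, the lamp lens is centred at x ≈ 201, the cell at 202 and the plate at 203–205 (about 3 px/mm), so it is within about 1 mm sideways. It is clear of lamp and detector, there is no contact force and the arm is still. Handing in.

```bash
python3 -c "
from station import *
print(finish_job()); print(state()['opening'])"
```

```text
the job is handed in; nothing more can be done
None
the job is handed in; nothing more can be done
```

I slid the shutter open, lifted the long cell out by its frosted sides, and handed the job in with it held in the light path. No verdict came back, so success rests on my own checks.

- **Shutter:** I gripped the tab and dragged it 29 mm until the force rose at the end stop. Later wrist pictures show the tab at the open side.
- **Cell position:** It is held at about 15.4 mm opening with a 30 N grip setting, roughly 1 mm off the light's line sideways. Its calculated height is 85 mm, and its windows are within about 1° of square to the light.
- **Contact:** The force on the tool was under 0.5 N and the arm was still. The pictures show the cell clear of the lamp and detector, and the pads clear of the windows.
- **Rest of the bench:** Both short cells were still standing in the rack after the lift. The arm did not go near the beaker or the pots, but I did not measure them again afterwards.
- **Disagreements:** The top and wrist cameras differed by 1–2 mm on where the photometer sits, and I placed the cell slightly to the wrist camera's side. My final state readout after hand-in was refused, so the last values are from just before it. The clock then read about 21 s of the 51 s allowed.

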